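# Close the cold-brew line: lock the closing adapter into its cam coupler

### The arm

A 6-joint arm with a two-finger parallel gripper is mounted at the origin on the work surface. World frame = base frame: x ahead of the robot, y to its left, z up, the work surface at z = 0. Lengths are in m, angles in rad, forces in N, time in s.
With the tool pointing down it reaches from about 0.3 to 0.875 m from the base axis. Payload 6.4 kg.
Tool frame: the origin (TCP) lies midway between the tips of the shut fingers; the grasp point (between the pads) lies 19 mm behind it; x points along the fingers, y is the direction in which the jaws open and shut, and the axes are right-handed (so a half turn about x gives the same grasp; the last joint's range is limited). The gripper opens to 85 mm and grips with 20 to 120 N. Pads are 22 mm wide; open, the fingers measure 114 mm over their backs; the gripper's body (76 mm by 85 mm) begins 54 mm behind the grasp point. The pads swing forward as they close: fully open they stand 13 mm farther back than shut.
Start: joints at [-1.505, 0.181, 1.607, -0, 1.354, -0.206], TCP at [0.154, -0.554, 0.206] pointing down, gripper open.
Joint ranges: [-2.99, 2.99], [-0.89, 2.07], [0.3, 2.58], [-1.14, 4.28], [0, 2.63], [-3.12, 3.12]. Speed limits (rad/s): [2.57, 2.57, 3.01, 3.14, 3.14, 3.14].

### API

Orientations are given as a unit quaternion [w, x, y, z].
In Python, from bench import ctrl gives the robot as it stands.
- The arm moves only by the tool step_arm, never from a script. Its argument "motion" is a list of rows, each a list of 7 numbers: the shift along the tool's x, y, z in mm, then the turn, a rotation vector about the tool's x, y, z in degrees, then the closure in counts, from 0 (fully open) to 255 (shut). In form: [[tx, ty, tz, rx, ry, rz, hand], ...]. A call has 1 to 10 rows; each row is the pose to reach, as a shift and turn from the pose commanded when the call began, along the tool's axes at that moment; what a row does not reach only later rows make up. A row lasts 1/8 s, in which the tool goes at most 62.5 mm and 10.7 degrees, less where a joint would pass 70% of its speed; a pose out of reach is approached as far as the arm can. A call with a gripper value outside its range is refused whole. The fingers move at their own pace and stop on an object; the grip force is fixed at half the most. Time passes only in rows, so rows that repeat a pose let the fingers close. It gives the time, the measured TCP pose, the force and the opening at its end, in the units of the state.
- ctrl.get_obs(): the state, without advancing time (a new reading comes with each control period).
- ctrl.camera(name): name is "scene" or "top"; returns (picture, depth): 420x560x3 uint8, red, green, blue; 420x560 float32, m along the optical axis (not along the pixel's ray), 0 where there is no reading.
- ctrl.camera_info(name): a dict with "fx", "fy", "cx", "cy" (pixels), "dist_coeffs" ([k1, k2, p1, p2, k3] as OpenCV has them; the pictures are not rectified), "T" (4x4, takes a point from camera to world coordinates). Camera axes: x right, y down, z forward; pixel columns grow to the right and rows downward; lengths in m; the calibration is good to about 2 mm. A picture is of the moment at which its call begins. camera_info takes no time and is no camera call.
- ctrl.hand_in(): hands the job in, once; it reports no verdict.
The state is a dict: "time_s": time; "q": joint angles; "dq": joint speeds; "joint_efforts": joint torques, N m; "eef_pos": TCP position; "eef_rot": TCP orientation; "wrist_force": force on the tool from outside, world axes, zero at the start; "torque": the same for the moment, N m; "opening": opening from 0.0 (shut) to 1.0 (fully open).
Only numpy, scipy, OpenCV 4.12 (cv2) and the standard library are available. Lean on these libraries where they do the work, as an engineer would, in place of code of your own. Each camera call takes 0.05 s, during which the arm holds its last target. There are 200 camera calls.

### The job

Close the cold-brew line for the night: put the steel closing adapter, knob up, into the upright coupler and press it down firmly against its seal until it will go no further, without crushing the seal. Then let go of it and swing both brass cam arms down together, easing them fully home to their stops so that the adapter is locked; leave the cup, the tamper and the blue tub where they are.

Things in the scene. Friction and masses are not known exactly. Their poses are not given: they have to be found in the camera images.
- adapter_center (a point): Centre of the loose closing adapter, an upright 62 mm tall, 220 g steel plug on a black 150 mm rubber mat. Z up its axis. Heights above its underside: foot 36 mm across, 0 to 10; groove down to 24 mm across, 10 to 26; collar 36 mm across, 26 to 38; round black knob, 26 mm across, to grip, 38 to 62 (fingertips may touch the collar's top). This point: 31 mm up.
- adapter_foot (a point): Middle of the adapter's underside, on its axis, 31 mm below its centre.
- coupler_mouth (a point): Centre of the mouth of the fixed upright coupler, 112 mm above the counter, body 51 mm across. Z up. The cam arms stand on its +Y (left arm) and -Y (right arm) sides. Bore 38 mm across (1 mm clearance round the adapter), flared to 44 mm at the mouth. It has a 100 mm round flange; a pipe stub runs to +X, below 50 mm height. Grip the knob along X to keep clear of the arms.
- coupler_seat (a point): On the coupler's axis, 32 mm below the mouth; the underside of a seated adapter rests 0 to 3 mm below it. Before that it meets a seal ring, 2 to 7 mm above the seat, which it pushes down against a steady drag of 6 N to a rigid stop, whose height varies by 3 mm and has to be felt. Press there with 17 to 25 N for 0.5 s; 35 N crushes the seal. Not pressed home, the foot blocks the cams.
- cam_left (a joint): Angle of the left brass cam arm: 0 up (open), 1.31 down at its rigid stop (locked). Hinge stiff (0.15 N m: 5 to 10 N per arm, pressed down 42 mm or more from the coupler's axis), stays where left; over 25 N on one arm bends it. Press both arms down together from above, one open finger on each, 42 to 57 mm from the axis, astride the knob (top 30 mm above the mouth when seated).
- cam_right (a joint): The same for the right arm, mirrored, on the coupler's -Y side. Keep the two arms within 0.5 rad of each other while they come down.
- cam_left_pin (a point): Left arm's hinge pin, along the coupler's X, 27 mm from its axis and 7 mm below the mouth. The arm is 14 mm wide, 6 mm thick: 27 mm from pin to bend, then 26 mm to the tip, bent 35 degrees. At 0 these parts lie 40 and 5 degrees above level (tip 74 mm from the axis, 13 mm above the mouth). At 1.31 they lie 35 and 70 degrees below level: its top is 14 mm below the mouth at 43 mm from the axis, 19 mm at the bend (49 mm).
- cam_right_pin (a point): Right arm's hinge pin, mirrored, on the -Y side.
- cam_left_tip (a point): Middle of the tip of the left cam arm.
- cam_right_tip (a point): Middle of the tip of the right cam arm.
- cup: Mint-green mug, 84 mm across, 62 mm tall, handle to its +Y, origin under its centre. A bystander.
- tamper: Dark steel coffee tamper, 58 mm across, 84 mm tall, standing on its foot, origin under its centre. A bystander.
- tub: Open indigo-blue plastic tub, 150 x 130 x 110 mm tall, origin under its centre. A bystander.
Things that resemble listed ones, but are neither listed nor needed, are in the scene too. Of the things that look like the part that bears adapter_center, the larger one is meant. What is shaped like the part that bears coupler_mouth but orange is not meant.

How it is judged:
On the way, in this order (a step that is already met when the one before it is completed fails the run):
1. the adapter stands in the coupler and is pressed against the stopped seal with more than 15 N for 0.2 s, while both arms are still up (below 0.5 rad) (contact force between adapter and coupler above 15 N and z of adapter_foot in the frame of coupler_seat below 0.0015 m and horizontal distance between adapter_foot and coupler_seat below 0.004 m and value of joint each of cam_left, cam_right below 0.5 rad), for 0.2 s.
2. both cam arms are down at their stops (over 1.2 rad) (value of joint each of cam_left, cam_right above 1.2 rad), for 0.2 s.
At the end, for the whole second after the job is handed in: The adapter stands in the coupler, upright within 0.1 rad, within 4 mm of its axis and no more than 1.5 mm above the seat point, both cam arms are down at their stops (over 1.2 of 1.31 rad), and all is released (all of step 2 and z of adapter_center in the frame of coupler_seat below 0.0325 m and horizontal distance between adapter_center and coupler_seat below 0.004 m and angle between adapter_center's own z axis and vertical below 0.1 rad); the robot touches nothing.
It fails at once if the adapter is pressed into the coupler with more than 35 N (seal crushed) (contact force between adapter and coupler above 35 N).
It fails at once if a cam arm is pressed with more than 25 N (arm bent) (contact force between the fingers and cam_left above 25 N or contact force between the fingers and cam_right above 25 N).
It fails at once if the arms are not swung together: one is past 0.9 rad while the other is still up, below 0.35 rad ((value of joint cam_left above 0.9 rad and value of joint cam_right below 0.35 rad) or (value of joint cam_right above 0.9 rad and value of joint cam_left below 0.35 rad)).
It fails at once if the cup, the tamper or the tub is moved more than 30 mm (distance of any of cup, tamper, tub from where it was at the start of the episode above 0.03 m).
It also fails if it takes over 67 s, if anything falls off the work surface, if the arm or the gripper's body presses on something with over 40 N, if the wrist force passes 120 N, or if a joint passes its speed limit or range.

## Working session

There is one attempt and no reset: what is moved stays moved. The work goes in short steps, Python scripts to look and compute and a tool call to move; the robot and the scene stay as the last step left them, time stands still between calls to the robot, and variables do not carry over. Pictures are saved under pics/ and viewed, about 8 in all and at most 12, crops included, and the job is handed in when it is done.

Besides the shell and the picture viewer there is one more tool, called after "Emit:" in YAML: its name, and indented under it one key for each argument. step_arm: Moves the arm, as the interface text tells. Its arguments: {"type":"object","properties":{"motion":{"type":"array","items":{"type":"array","items":{"type":"number"}}}},"required":["motion"]}

```bash
mkdir -p pics; cat > h.py <<'E'
import numpy as np, cv2
from bench import ctrl
def cap(n):
    p,d=ctrl.camera(n); return p,d,ctrl.camera_info(n)
def ray(i,u,v):
    K=np.array([[i['fx'],0,i['cx']],[0,i['fy'],i['cy']],[0,0,1.]])
    q=cv2.undistortPoints(np.array([[[u,v]]],float),K,np.array(i['dist_coeffs'],float))[0,0]
    T=np.array(i['T']); return T[:3,3],T[:3,:3]@np.array([q[0],q[1],1.])
def onz(i,u,v,z):
    o,d=ray(i,u,v); return o+d*(z-o[2])/d[2]
def cloud(d,i):
    h,w=d.shape; K=np.array([[i['fx'],0,i['cx']],[0,i['fy'],i['cy']],[0,0,1.]])
    uv=np.stack(np.meshgrid(np.arange(w),np.arange(h)),-1).reshape(-1,1,2).astype(float)
    q=cv2.undistortPoints(uv,K,np.array(i['dist_coeffs'],float)).reshape(h,w,2)
    T=np.array(i['T']); P=np.dstack([q*d[...,None],d])@T[:3,:3].T+T[:3,3]; P[d<=0]=np.nan; return P
E
python3 - <<'E'
from h import *
for n in("scene","top"):
    p,d,i=cap(n); np.savez(n+"0.npz",p=p,d=d); cv2.imwrite(f"pics/{n}0.png",p[...,::-1]); print(n,np.round(i['T'],3).tolist(),i['fx'],i['dist_coeffs'])
print(ctrl.get_obs())
E
```

```text
scene [[0.576, 0.576, -0.579, 1.157], [0.817, -0.404, 0.412, -0.372], [0.004, -0.711, -0.704, 0.801], [0.0, 0.0, 0.0, 1.0]] 445.8192641571467 [-0.0451802  0.         0.         0.         0.       ]
top [[0.0, -0.981, 0.194, 0.421], [-1.0, 0.0, 0.004, 0.049], [-0.004, -0.194, -0.981, 0.96], [0.0, 0.0, 0.0, 1.0]] 410.37871214760503 [-0.03930265  0.          0.          0.          0.        ]
{'time_s': 0.1, 'q': array([-1.50531356e+00,  1.81451569e-01,  1.60790656e+00, -1.96321357e-05,
        1.35382832e+00, -2.06273015e-01]), 'dq': array([-0.00180403, -0.00141307, -0.00401438,  0.0012821 ,  0.00050617,
        0.00052091]), 'joint_efforts': array([ 9.64046994e-04, -4.45873868e+01, -3.52237666e+01, -2.02145488e-04,
        4.13591260e-03,  2.17398605e-05]), 'eef_pos': array([ 0.15433233, -0.553337  ,  0.20548353]), 'eef_rot': array([ 0.09522368,  0.70062168,  0.09634883, -0.70055593]), 'wrist_force': array([0.12938153, 0.33693223, 0.04155233]), 'torque': array([ 0.02026544,  0.0028581 , -0.00042618]), 'opening': 1.001909328603593}
```

View pics/scene0.png

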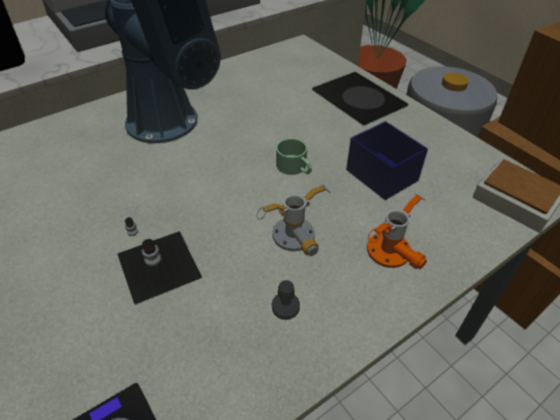

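View pics/top0.png

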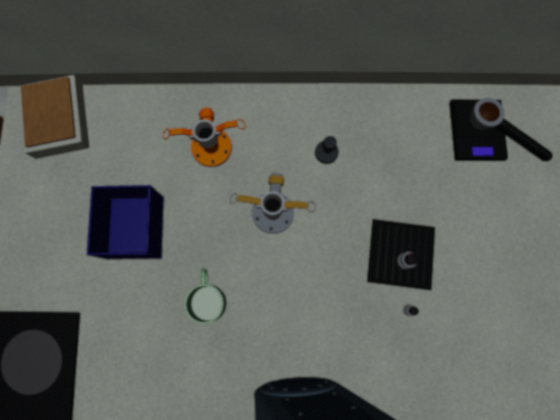

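Scene: steel coupler with brass arms at scene (294,210) / top (272,204); the larger adapter on the mat at scene (151,252) / top (407,260). The orange lookalike coupler is at top (205,131) and the small lookalike plug at top (411,310). Next I'll measure with depth.

```bash
python3 - <<'E'
from h import *
def circ(pts):
    A=np.c_[2*pts,np.ones(len(pts))]; s=np.linalg.lstsq(A,(pts**2).sum(1),rcond=None)[0]; return s[:2],np.sqrt(s[2]+s[:2]@s[:2])
for n,ca,cc in(("scene",(151,252),(294,215)),("top",(407,260),(272,204))):
    z=np.load(n+"0.npz"); i=ctrl.camera_info(n); P=cloud(z['d'],i); hsv=cv2.cvtColor(z['p'],cv2.COLOR_RGB2HSV)
    u,v=ca; c=P[v-25:v+26,u-25:u+26].reshape(-1,3); c=c[c[:,2]>0.02]
    print(n,"adapter n",len(c),"zmax",np.nanmax(c[:,2]),"bbox",np.nanmin(c,0).round(4),np.nanmax(c,0).round(4))
    k=c[c[:,2]>np.nanmax(c[:,2])-.006]; print(" knob top mean",k.mean(0).round(4),np.ptp(k,axis=0).round(4),len(k))
    u,v=cc; s=np.s_[v-45:v+50,u-55:u+55]; c=P[s].reshape(-1,3)
    h=hsv[s].reshape(-1,3)
    brass=(h[:,0]>10)&(h[:,0]<30)&(h[:,1]>110)
    m=(~brass)&(c[:,2]>.104)&(c[:,2]<.118); r=c[m]
    med=np.median(r[:,:2],0); r=r[np.hypot(*(r[:,:2]-med).T)<.03]
    print(" rim",len(r),r.mean(0).round(4),np.nanmin(r,0).round(4),np.nanmax(r,0).round(4))
    b=c[brass&(c[:,2]>.085)]; print(" brass",len(b),b.min(0).round(4),b.max(0).round(4))
    mu=b[:,:2].mean(0); w=np.linalg.svd(b[:,:2]-mu)[2][0]; print("  dir",w, "deg",np.degrees(np.arctan2(w[1],w[0])), mu.round(4))
    t=(b[:,:2]-mu)@w; print("  tips",b[t.argmin()].round(4),b[t.argmax()].round(4))
    f=c[(c[:,2]>.003)&(c[:,2]<.03)&~brass]; print(" flange",np.median(f[:,2]),f.min(0).round(4),f.max(0).round(4))
    u0,v0=cc;a0,b0=ca
    cv2.imwrite(f"pics/{n}z.png",np.hstack([cv2.resize(z['p'][y-38:y+42,x-45:x+45],None,fx=4.4,fy=4.4,interpolation=2)for x,y in(cc,ca)])[...,::-1])
a=cv2.imread("pics/scenez.png");b=cv2.imread("pics/topz.png")
o=cv2.resize(np.vstack([a,b]),None,fx=.85,fy=.85); cv2.imwrite("pics/zz.png",o[:600]); print(o.shape)
E
```

```text
scene adapter n 323 zmax 0.0708034577864598 bbox [ 0.3869 -0.263   0.0202] [ 0.5164 -0.2296  0.0708]
 knob top mean [ 0.498  -0.2461  0.0675] [0.0265 0.0225 0.0057] 86
 rim 224 [0.6109 0.0594 0.1098] [0.5851 0.0303 0.1041] [0.6366 0.0882 0.1153]
 brass 208 [ 0.5981 -0.017   0.0942] [0.6261 0.1314 0.1278]
  dir [-0.10672264 -0.99428883] deg -96.12642452850596 [0.6132 0.0589]
  tips [0.6245 0.1314 0.1202] [ 0.6056 -0.017   0.1278]
 flange 0.011386519125060834 [ 0.3489 -0.0734  0.003 ] [0.7322 0.2986 0.0297]
top adapter n 247 zmax 0.07226189615558298 bbox [ 0.48   -0.2598  0.0201] [ 0.5156 -0.2292  0.0723]
 knob top mean [ 0.4977 -0.2478  0.0689] [0.022  0.0246 0.0059] 96
 rim 250 [0.6116 0.0599 0.111 ] [0.5863 0.0326 0.1052] [0.6355 0.0899 0.1162]
 brass 255 [ 0.5984 -0.0128  0.1069] [0.6257 0.1295 0.1307]
  dir [0.116653   0.99317273] deg 83.30102350094407 [0.6111 0.0585]
  tips [ 0.5989 -0.0127  0.1257] [0.6213 0.1295 0.1218]
 flange 0.01055112432536276 [ 0.5152 -0.0718  0.003 ] [0.7448 0.1931 0.0272]
(598, 673, 3)
```

View pics/zz.png

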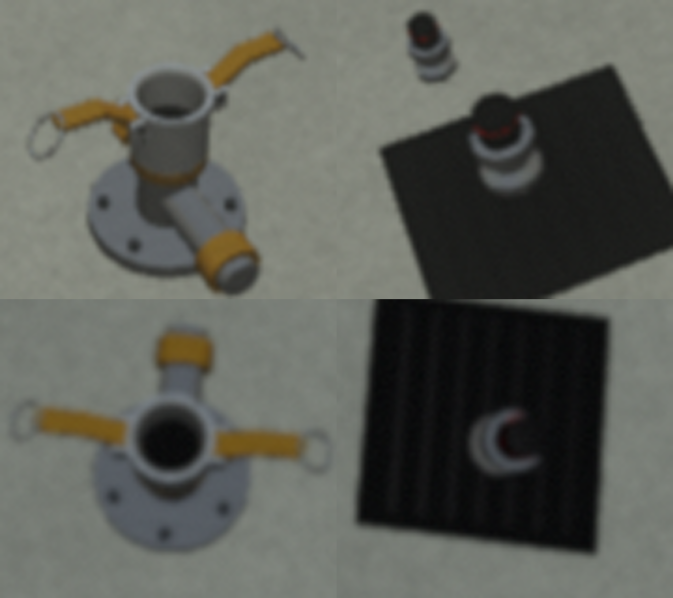

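```bash
cat >> h.py <<'E'
from scipy.spatial.transform import Rotation as Ro
def plan(pos,psi):
    o=ctrl.get_obs(); R=Ro.from_quat(np.array(o['eef_rot'])[[1,2,3,0]])
    best=None
    for p in(psi,psi+180):
        y=np.array([np.cos(np.radians(p)),np.sin(np.radians(p)),0]);x=np.array([0,0,-1.])
        T=Ro.from_matrix(np.c_[x,y,np.cross(x,y)]); rv=np.degrees((R.inv()*T).as_rotvec())
        print("psi",p,"turn",rv.round(2))
    print("shift mm",(R.inv().apply(np.array(pos)-o['eef_pos'])*1e3).round(1),"pos",np.round(o['eef_pos'],4),"F",np.round(o['wrist_force'],2),"t",o['time_s'],"q6",o['q'][5])
    print(R.as_matrix().round(3).tolist())
E
python3 - <<'E'
from h import *
for n in("scene","top"):
    z=np.load(n+"0.npz"); i=ctrl.camera_info(n); P=cloud(z['d'],i)
    dark=(z['p'].max(2)<50); w=np.hypot(P[...,0]-.498,P[...,1]+.247); m=dark&(w>.03)&(w<.07)
    c=~dark&(w>.13)&(w<.2); print(n,"mat z",np.median(P[m][:,2]),"counter",np.nanmedian(P[c][:,2]))
plan([.498,-.247,.13],-6.5)
E
```

```text
scene mat z 0.005515301813900253 counter -0.0003995363596410728
top mat z 0.006838110115619744 counter 0.0007552057566652115
psi -6.5 turn [-67.93  -0.07   0.07]
psi 173.5 turn [1.1207e+02 8.0000e-02 8.0000e-02]
shift mm [  75.9 -202.7 -413.3] pos [ 0.1543 -0.5533  0.2055] F [0.13 0.34 0.04] t 0.1 q6 -0.20627301512959043
[[-0.0, 0.268, -0.963], [0.002, -0.963, -0.268], [-1.0, -0.002, -0.0]]
```

Emit:
step_arm:
  motion:
    - [5, -25, -52, -8.5, 0, 0, 0]
    - [10, -51, -103, -17, 0, 0, 0]
    - [15, -76, -155, -25.5, 0, 0, 0]
    - [20, -101, -207, -34, 0, 0, 0]
    - [30, -127, -258, -42.5, 0, 0, 0]
    - [40, -152, -310, -51, 0, 0, 0]
    - [50, -177, -362, -59.5, 0, 0, 0]
    - [60, -203, -413, -68, 0, 0, 0]
    - [76, -203, -413, -68, 0, 0, 0]
    - [76, -203, -413, -68, 0, 0, 0]

```text
time_s: 1.35
eef_pos: [0.4963, -0.2466, 0.1283]
eef_rot: [-0.47, -0.527, -0.473, 0.528]
wrist_force: [-0.1, -0.1, -0.5]
opening: 1.002
```

```bash
python3 - <<'E'
from h import *
plan([.498,-.247,.042],-6.5)
p,d,i=cap("top"); cv2.imwrite("pics/t1.png",cv2.resize(p[200:330,330:490],None,fx=4,fy=4)[...,::-1])
E
```

```text
psi -6.5 turn [ 0.07 -0.1   0.21]
psi 173.5 turn [-1.7993e+02 -3.4000e-01 -1.6000e-01]
shift mm [86.3  2.1  0.4] pos [ 0.4963 -0.2466  0.1283] F [-0.1  -0.14 -0.51] t 1.35 q6 -0.5624889824951396
[[-0.004, 0.994, -0.112], [0.002, -0.112, -0.994], [-1.0, -0.004, -0.002]]
```

View pics/t1.png

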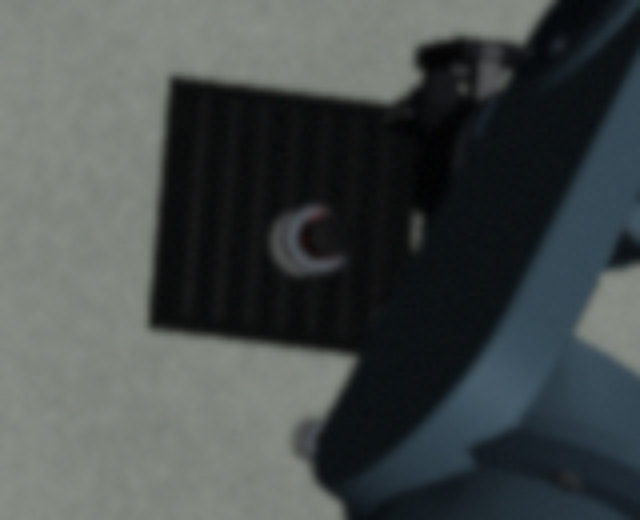

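Emit:
step_arm:
  motion:
    - [0, 2, 0, 0, 0, 0, 0]
    - [25, 2, 0, 0, 0, 0, 0]
    - [50, 2, 0, 0, 0, 0, 0]
    - [70, 2, 0, 0, 0, 0, 0]
    - [80, 2, 0, 0, 0, 0, 0]
    - [85, 2, 0, 0, 0, 0, 0]
    - [85, 2, 0, 0, 0, 0, 0]

```text
time_s: 2.28
eef_pos: [0.4999, -0.2482, 0.0457]
eef_rot: [0.471, 0.527, 0.471, -0.527]
wrist_force: [-0.2, -0.0, -0.7]
opening: 1.0
```

```bash
python3 - <<'E'
from h import *
plan([.498,-.247,.042],-6.5)
p,d,i=cap("scene"); cv2.imwrite("pics/s2.png",cv2.resize(p[190:320,80:240],None,fx=4,fy=4)[...,::-1])
E
```

```text
psi -6.5 turn [ 0.04  0.02 -0.03]
psi 173.5 turn [-1.7996e+02  5.0000e-02  3.0000e-02]
shift mm [ 3.7 -2.  -1. ] pos [ 0.4999 -0.2482  0.0457] F [-0.16 -0.01 -0.69] t 2.275 q6 -0.5607934234932128
[[0.001, 0.994, -0.112], [-0.0, -0.112, -0.994], [-1.0, 0.001, 0.0]]
```

View pics/s2.png

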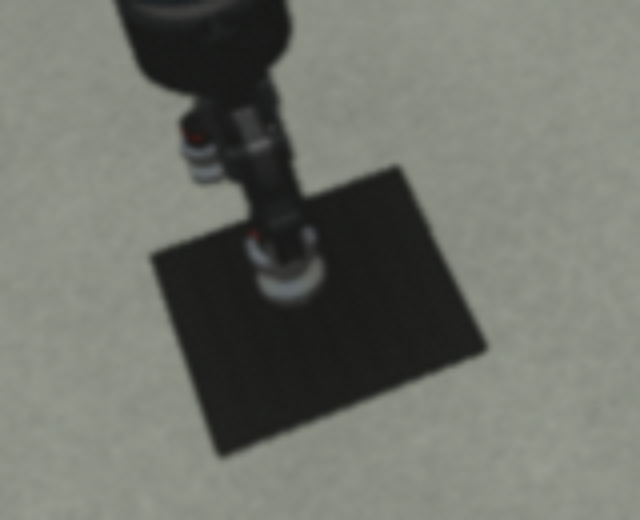

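The fingers straddle the knob (crop 290,240). Correct, close, lift slightly.

Emit:
step_arm:
  motion:
    - [2, -2, -1, 0, 0, 0, 0]
    - [3, -2, -1, 0, 0, 0, 80]
    - [3, -2, -1, 0, 0, 0, 160]
    - [3, -2, -1, 0, 0, 0, 255]
    - [3, -2, -1, 0, 0, 0, 255]
    - [3, -2, -1, 0, 0, 0, 255]
    - [3, -2, -1, 0, 0, 0, 255]
    - [3, -2, -1, 0, 0, 0, 255]

```text
time_s: 3.32
eef_pos: [0.4987, -0.2471, 0.0431]
eef_rot: [0.472, 0.527, 0.47, -0.527]
wrist_force: [1.3, -0.4, 6.1]
opening: 0.0
```

```bash
python3 - <<'E'
from h import *
print(ctrl.get_obs()['opening'])
p,d,i=cap("scene");p2,d2,i2=cap("top"); a=cv2.resize(p[210:290,105:205],None,fx=4,fy=4);b=cv2.resize(p2[220:300,360:460],None,fx=4,fy=4); cv2.imwrite("pics/s3.png",np.hstack([a,b])[...,::-1])
E
```

```text
0.0003574940532998924
```

View pics/s3.png

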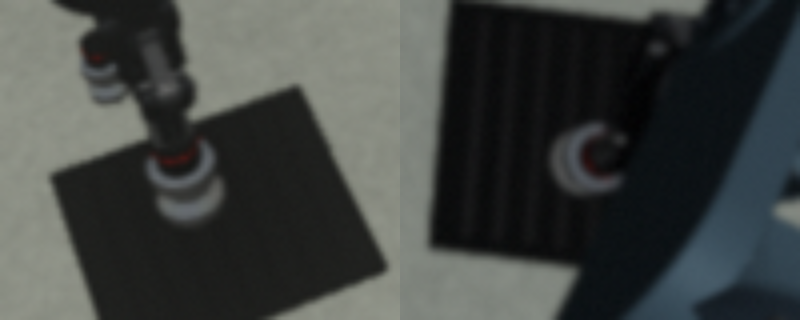

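```bash
python3 - <<'E'
from h import *
o=ctrl.get_obs(); print(o['eef_pos'],o['wrist_force'],o['torque'])
for n,(u,v) in(("scene",(151,252)),("top",(407,260))):
    p,d,i=cap(n); P=cloud(d,i); z0=np.load(n+"0.npz"); P0=cloud(z0['d'],i)
    T=np.linalg.inv(np.array(i['T'])); q=T[:3]@np.r_[o['eef_pos'],1]; print(n,"tcp px",i['fx']*q[0]/q[2]+i['cx'],i['fy']*q[1]/q[2]+i['cy'])
    for nm,PP,im in(("before",P0,z0['p']),("now",P,p)):
        s=np.s_[v-25:v+26,u-25:u+26]; c=PP[s].reshape(-1,3); g=im[s].reshape(-1,3).astype(int)
        m=(g.min(1)>75)&(c[:,2]>.012)&(c[:,2]<.055)&(np.hypot(c[:,0]-.498,c[:,1]+.247)<.05)
        w=c[m]; print(nm,m.sum(),w.min(0).round(4),w.max(0).round(4),w.mean(0).round(4))
    s=P[v-14:v+8:2,u-8:u+20:2]; print((s[...,2]*1e3).round().astype(int))
E
```

```text
[ 0.49872874 -0.2471298   0.04305796] [ 1.25428907 -0.32764803  6.99658633] [-0.11849755 -0.17923017  0.00269045]
scene tcp px 149.04658155135795 250.97492773381637
before 103 [ 0.4901 -0.263   0.0135] [ 0.5146 -0.2299  0.0462] [ 0.5058 -0.2486  0.0287]
now 116 [ 0.4891 -0.2631  0.0137] [ 0.5156 -0.2303  0.0463] [ 0.5068 -0.2492  0.0289]
[[                 150                  139                  116
                    96                   84                    2
                     0                    1                    5
                     5                    6                    3
                     5                    7]
 [                 118                   94                   95
                    91                   87                    5
                     3                    6                    7
                     6                    7                    5
                     6                    4]
 [                  83                   87                   88
                    83                   82                   65
                    
[... 2120 characters left out ...]
               39                   22                   17
                     5                    7                    7
                     5                    5]
 [                   6                   32                   36
                    39                   38                   36
                    31                   20                   19
  -9223372036854775808                    7                    4
                     7                    7]]
top tcp px 409.3801067774848 258.73979799518025<stdin>:10: RuntimeWarning: invalid value encountered in cast
Traceback (most recent call last):
ValueError: zero-size array to reduction operation minimum which has no identity
```

The adapter hasn't moved and the TCP is on its axis, so the "0.0" opening looks doubtful. A lift test will show whether it is held.

Emit:
step_arm:
  motion:
    - [-2, 0, 0, 0, 0, 0, 255]
    - [-6, 0, 0, 0, 0, 0, 255]
    - [-15, 0, 0, 0, 0, 0, 255]
    - [-30, 0, 0, 0, 0, 0, 255]
    - [-30, 0, 0, 0, 0, 0, 255]
    - [-30, 0, 0, 0, 0, 0, 255]

```text
time_s: 4.28
eef_pos: [0.4979, -0.2465, 0.0725]
eef_rot: [0.471, 0.527, 0.471, -0.527]
wrist_force: [-0.8, 0.3, -0.5]
opening: 0.001
```

```bash
python3 - <<'E'
from h import *
o=ctrl.get_obs(); print(o['eef_pos'],o['wrist_force'],o['torque'],o['opening'])
p,d,i=cap("scene");p2,d2,i2=cap("top"); a=cv2.resize(p[190:270,105:205],None,fx=4,fy=4);b=cv2.resize(p2[220:300,360:460],None,fx=4,fy=4); cv2.imwrite("pics/s4.png",np.hstack([a,b])[...,::-1])
E
```

```text
[ 0.49791739 -0.24654256  0.07254   ] [-0.77854274  0.26815733 -0.45101144] [-0.01018762 -0.00138526  0.00140181] 0.001471407621408666
```

View pics/s4.png

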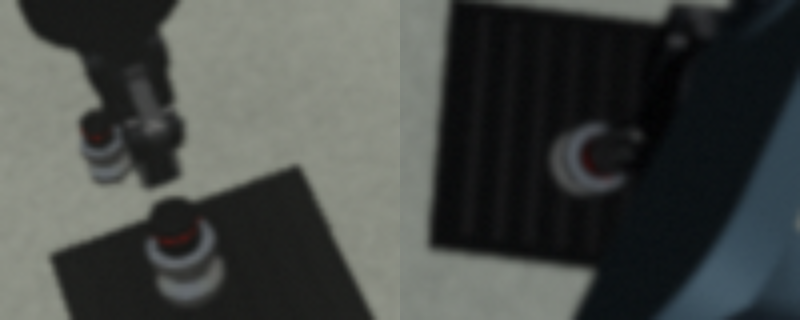

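```bash
python3 - <<'E'
from h import *
o=ctrl.get_obs(); print(o['q'],o['eef_pos'])
for n in("scene","top"):
    p,d,i=cap(n); P=cloud(d,i); T=np.linalg.inv(np.array(i['T']))
    for dz in(0,.02): 
        q=T[:3]@(np.r_[o['eef_pos'],1]+[0,0,dz,0]); print(n,"px",(i['fx']*q[0]/q[2]+i['cx']).round(1),(i['fy']*q[1]/q[2]+i['cy']).round(1))
    r=P[210:268:2,138:162:2] if n=="scene" else P[235:270:2,395:425:2]
    print(np.nan_to_num(r[...,2]*1e3).round().astype(int).tolist())
    c=P.reshape(-1,3); c=c[(np.hypot(c[:,0]-.498,c[:,1]+.247)<.045)&(c[:,2]>.075)&(c[:,2]<.12)]
    lo=c[c[:,2]<c[:,2].min()+.006]; print(len(c),c[:,2].min(),lo.mean(0).round(4),np.ptp(lo,axis=0).round(4))
E
```

```text
[-6.73437755e-01  2.96950300e-01  1.76134137e+00 -1.23223834e-05
  1.08392228e+00 -5.61211969e-01] [ 0.49754651 -0.24627911  0.07198224]
scene px 146.5 241.8
scene px 144.5 235.7
[[205, 204, 201, 200, 176, 2, -1, -1, -1, 1, -1, -3], [202, 203, 201, 189, 173, 0, -3, 2, -2, 2, -2, -2], [196, 199, 197, 164, 167, 161, 0, -1, 3, 1, -2, 0], [177, 197, 196, 194, 161, -1, 1, 0, 0, -1, -2, 2], [162, 196, 192, 192, 185, 190, 2, -1, -1, 1, -2, -1], [185, 184, 189, 190, 191, 190, 186, 0, 0, 1, 1, -2], [191, 191, 191, 189, 190, 187, 187, 0, 2, -2, 0, 2], [190, 189, 188, 186, 185, 183, 174, 1, 1, 0, 0, -1], [183, 188, 185, 181, 166, 159, -2, 1, 0, -3, 0, 1], [152, 170, 162, 147, 125, 118, -3, -1, 0, 1, 1, 0], [111, 145, 124, 123, 121, 120, 1, 0, 3, 2, 0, -1], [-4, 115, 119, 118, 115, 114, -2, 1, 0, 2, 0, 1], [2, 108, 111, 111, 110, 106, 96, 0, -3, 0, 0, 0], [2, -2, 100, 105, 0, -2, -1, -1, 1, 1, 0, 2], [4, 1, -2, -2, 0, 2, -1, 0, -2, 0, 5, 6], [1, 2, -1, -1, 68, 67, 67, 64, 6, 6, 5, 6], [3, -3, -2, 68, 67, 67, 68, 68, 4, 6, 7, 3], [-2, -1, 68, 67, 67, 69, 67, 66, 5, 5, 5, 7], [8, 6, 5, 67, 67, 0, 
[... 987 characters left out ...]
46, 168, 242], [4, 3, 5, 6, 7, 5, 44, 45, 46, 8, 7, 116, 141, 159, 242], [6, 6, 7, 6, 40, 45, 47, 70, 67, 100, 117, 129, 136, 138, 240], [4, 7, 18, 37, 45, 46, 63, 69, 69, 104, 117, 130, 144, 171, 235], [5, 6, 15, 40, 48, 51, 67, 68, 69, 103, 117, 130, 143, 175, 232], [4, 10, 17, 38, 45, 53, 67, 67, 68, 67, 103, 117, 144, 177, 418], [5, 7, 18, 37, 45, 48, 60, 67, 69, 67, 107, 119, 129, 150, 427], [5, 5, 19, 22, 45, 48, 49, 62, 68, 66, 67, 7, 5, 424, 432], [9, 7, 6, 16, 21, 42, 43, 45, 46, 45, 6, 8, 147, 431, 438], [7, 9, 7, 8, 12, 16, 14, 8, 9, 7, 8, 5, 427, 437, 444], [7, 6, 7, 9, 8, 8, 7, 8, 8, 8, 9, 6, 433, 442, 450]]
41 0.10027239280554046 [ 0.4973 -0.2381  0.103 ] [0.015  0.0049 0.0054]
```

The depth image shows the shut fingertips at z≈0.098 while the reported TCP is 0.0725, so the reported TCP is about 25 mm low. The fingers closed on top of the knob; the adapter is unmoved. Reopen and go 55 mm down.

Emit:
step_arm:
  motion:
    - [0, 0, 0, 0, 0, 0, 0]
    - [0, 0, 0, 0, 0, 0, 0]
    - [0, 0, 0, 0, 0, 0, 0]
    - [0, 0, 0, 0, 0, 0, 0]
    - [0, 0, 0, 0, 0, 0, 0]
    - [15, 0, 0, 0, 0, 0, 0]
    - [30, 0, 0, 0, 0, 0, 0]
    - [45, 0, 0, 0, 0, 0, 0]
    - [54, 0, 0, 0, 0, 0, 0]
    - [54, 0, 0, 0, 0, 0, 0]

```text
time_s: 5.72
eef_pos: [0.4971, -0.2459, 0.0171]
eef_rot: [-0.47, -0.527, -0.472, 0.527]
wrist_force: [0.3, -0.3, 0.7]
opening: 1.001
```

Emit:
step_arm:
  motion:
    - [0, 0, 0, 0, 0, 0, 255]
    - [0, 0, 0, 0, 0, 0, 255]
    - [0, 0, 0, 0, 0, 0, 255]
    - [0, 0, 0, 0, 0, 0, 255]
    - [0, 0, 0, 0, 0, 0, 255]
    - [0, 0, 0, 0, 0, 0, 255]
    - [0, 0, 0, 0, 0, 0, 255]

```text
time_s: 6.6
eef_pos: [0.498, -0.2468, 0.0191]
eef_rot: [-0.471, -0.527, -0.471, 0.527]
wrist_force: [-1.7, 0.2, 5.4]
opening: 0.281
```

Emit:
step_arm:
  motion:
    - [-5, 0, 0, 0, 0, 0, 255]
    - [-25, 0, 0, 0, 0, 0, 255]
    - [-60, 0, 0, 0, 0, 0, 255]
    - [-100, 0, 0, 0, 0, 0, 255]
    - [-140, 0, 0, 0, 0, 0, 255]
    - [-165, 0, 0, 0, 0, 0, 255]
    - [-165, 0, 0, 0, 0, 0, 255]
    - [-165, 0, 0, 0, 0, 0, 255]

```text
time_s: 7.6
eef_pos: [0.4971, -0.2458, 0.1818]
eef_rot: [-0.47, -0.527, -0.472, 0.527]
wrist_force: [-0.4, -0.3, -2.9]
opening: 0.285
```

```bash
python3 - <<'E'
from h import *
print(ctrl.get_obs()['opening'])
plan([.611,.060,.185],-6.5)
E
```

```text
0.2847899230357161
psi -6.5 turn [ 0.08 -0.07  0.11]
psi 173.5 turn [-1.7992e+02 -1.7000e-01 -1.1000e-01]
shift mm [  -3.    79.  -316.7] pos [ 0.4971 -0.2458  0.1818] F [-0.38 -0.28 -2.94] t 7.6 q6 -0.5612464436046004
[[-0.002, 0.994, -0.112], [0.001, -0.112, -0.994], [-1.0, -0.002, -0.001]]
```

Emit:
step_arm:
  motion:
    - [0, 6, -25, 0, 0, 0, 255]
    - [0, 16, -65, 0, 0, 0, 255]
    - [0, 28, -110, 0, 0, 0, 255]
    - [0, 39, -155, 0, 0, 0, 255]
    - [0, 50, -200, 0, 0, 0, 255]
    - [0, 61, -245, 0, 0, 0, 255]
    - [-2, 72, -288, 0, 0, 0, 255]
    - [-3, 79, -317, 0, 0, 0, 255]
    - [-3, 79, -317, 0, 0, 0, 255]
    - [-3, 79, -317, 0, 0, 0, 255]

```text
time_s: 8.85
eef_pos: [0.6107, 0.0594, 0.1845]
eef_rot: [-0.471, -0.526, -0.472, 0.528]
wrist_force: [-0.1, -0.1, -2.5]
opening: 0.277
```

Emit:
step_arm:
  motion:
    - [0, 0, 0, 0, 0, 0, 255]
    - [0, 0, 0, 0, 0, 0, 255]

```text
time_s: 9.1
eef_pos: [0.6116, 0.0587, 0.1861]
eef_rot: [-0.471, -0.527, -0.471, 0.528]
wrist_force: [-0.7, 0.0, -3.0]
opening: 0.283
```

```bash
python3 - <<'E'
from h import *
plan([.611,.060,.150],-6.5)
p,d,i=cap("scene");p2,d2,i2=cap("top"); np.savez("c5.npz",p=p,d=d,p2=p2,d2=d2)
a=cv2.resize(p[150:260,240:350],None,fx=3.6,fy=3.6);b=cv2.resize(p2[150:260,220:330],None,fx=3.6,fy=3.6); cv2.imwrite("pics/s5.png",np.hstack([a,b])[...,::-1])
for n,PP,g in(("scene",cloud(d,i),p),("top",cloud(d2,i2),p2)):
    c=PP.reshape(-1,3);g=g.reshape(-1,3).astype(int)
    m=(np.hypot(c[:,0]-.611,c[:,1]-.06)<.05)&(c[:,2]>.155)&(c[:,2]<.212)&(g.min(1)>60); w=c[m]
    for lo,hi in((.16,.182),(.182,.198),(.198,.212)):
        k=w[(w[:,2]>lo)&(w[:,2]<hi)]
        if len(k): print(n,lo,len(k),k.min(0).round(4),k.max(0).round(4))
E
```

```text
psi -6.5 turn [-0.    0.01  0.02]
psi 173.5 turn [ 1.8e+02  3.0e-02 -1.0e-02]
shift mm [36.1 -0.8 -1.2] pos [0.6116 0.0587 0.1861] F [-0.74  0.02 -3.01] t 9.1 q6 0.016435358945123824
[[-0.0, 0.994, -0.113], [-0.0, -0.113, -0.994], [-1.0, -0.0, 0.0]]
scene 0.16 29 [0.6025 0.0412 0.1732] [0.6291 0.0682 0.1817]
scene 0.182 98 [0.5961 0.0403 0.182 ] [0.6306 0.0755 0.1906]
scene 0.198 37 [0.5969 0.0401 0.2002] [0.6254 0.0675 0.2117]
top 0.16 4 [0.597  0.0418 0.1805] [0.6051 0.0477 0.1813]
top 0.182 10 [0.5962 0.0418 0.1825] [0.6086 0.0496 0.186 ]
top 0.198 10 [0.596  0.0421 0.2031] [0.6096 0.0496 0.2117]
```

View pics/s5.png

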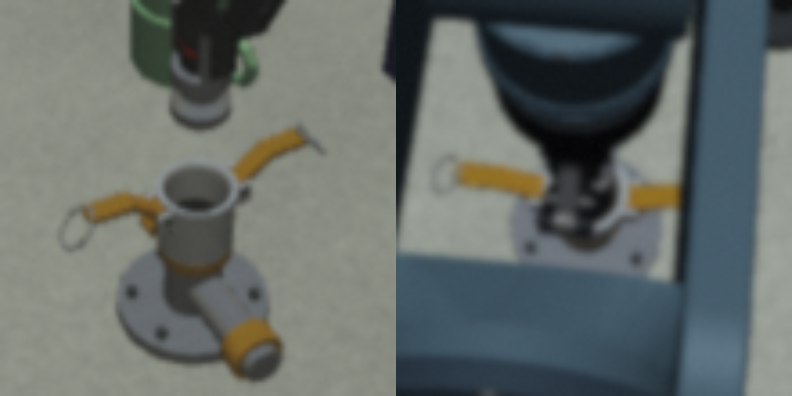

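Adapter hangs upright above the mouth (foot at crop 200,110; mouth at 198,188). Refine the mouth centre with a circle fit.

```bash
python3 - <<'E'
from h import *
from scipy.optimize import least_squares
for n in("scene","top"):
    z=np.load(n+"0.npz"); i=ctrl.camera_info(n); P=cloud(z['d'],i).reshape(-1,3)
    r=P[(np.hypot(P[:,0]-.611,P[:,1]-.06)<.04)&(P[:,2]>.1085)&(P[:,2]<.1155)]
    c=np.array([.611,.06])
    for k in range(5):
        v=r[:,:2]-c; ra=np.hypot(*v.T); an=np.degrees(np.arctan2(v[:,1],v[:,0]))+6.5
        m=(ra>.017)&(ra<.029)&(abs(abs(an)-90)>20)
        s=least_squares(lambda p:np.hypot(*(r[m,:2]-p[:2]).T)-p[2],[*c,.0235],loss='soft_l1',f_scale=.001); c=s.x[:2]
    print(n,m.sum(),s.x.round(4),np.histogram(an[m],12,(-180,180))[0], "zmean",r[m,2].mean())
    f=P[(P[:,2]>.006)&(P[:,2]<.016)&(np.hypot(P[:,0]-.611,P[:,1]-.06)<.06)]; v=f[:,:2]-c
    print(" flange maxima by dir:",[ (round(a),round(float((v@[np.cos(np.radians(a)),np.sin(np.radians(a))]).max()),4)) for a in range(0,360,45)])
E
```

```text
scene 118 [0.6121 0.0584 0.0229] [12 11  5  3 12 11 11  9  4  4 15 18] zmean 0.11112936878269576
 flange maxima by dir: [(0, 0.0483), (45, 0.0497), (90, 0.0509), (135, 0.0447), (180, 0.0508), (225, 0.0494), (270, 0.051), (315, 0.0496)]
top 153 [0.6104 0.0584 0.0227] [13 16  5  8 13 17 17 17  5  7 17 15] zmean 0.11160943094468184
 flange maxima by dir: [(0, 0.0449), (45, 0.0489), (90, 0.0483), (135, 0.0498), (180, 0.0493), (225, 0.049), (270, 0.0488), (315, 0.049)]
```

Emit:
step_arm:
  motion:
    - [15, 0, 0, 0, 0, 0, 255]
    - [35, 0, 0, 0, 0, 0, 255]
    - [50, 0, 0, 0, 0, 0, 255]
    - [58, 0, 0, 0, 0, 0, 255]
    - [63, 0, 0, 0, 0, 0, 255]
    - [66, 0, 0, 0, 0, 0, 255]
    - [66, 0, 0, 0, 0, 0, 255]

```text
time_s: 10.07
eef_pos: [0.612, 0.0597, 0.1205]
eef_rot: [0.471, 0.527, 0.471, -0.527]
wrist_force: [-0.1, -0.2, -2.7]
opening: 0.285
```

Emit:
step_arm:
  motion:
    - [3, 0, 0, 0, 0, 0, 255]
    - [6, 0, 0, 0, 0, 0, 255]
    - [9, 0, 0, 0, 0, 0, 255]
    - [12, 0, 0, 0, 0, 0, 255]
    - [12, 0, 0, 0, 0, 0, 255]

```text
time_s: 10.7
eef_pos: [0.6116, 0.0597, 0.1079]
eef_rot: [-0.471, -0.527, -0.471, 0.527]
wrist_force: [0.9, -0.1, -2.6]
opening: 0.279
```

Emit:
step_arm:
  motion:
    - [2, 0, 0, 0, 0, 0, 255]
    - [4, 0, 0, 0, 0, 0, 255]
    - [6, 0, 0, 0, 0, 0, 255]
    - [8, 0, 0, 0, 0, 0, 255]
    - [9, 0, 0, 0, 0, 0, 255]
    - [9, 0, 0, 0, 0, 0, 255]

```text
time_s: 11.45
eef_pos: [0.6117, 0.0597, 0.0992]
eef_rot: [-0.471, -0.527, -0.471, 0.527]
wrist_force: [-0.2, -0.0, -2.7]
opening: 0.286
```

Emit:
step_arm:
  motion:
    - [0.5, 0, 0, 0, 0, 0, 255]
    - [1, 0, 0, 0, 0, 0, 255]
    - [1.5, 0, 0, 0, 0, 0, 255]
    - [1.5, 0, 0, 0, 0, 0, 255]

```text
time_s: 11.95
eef_pos: [0.6118, 0.0597, 0.0978]
eef_rot: [-0.471, -0.527, -0.471, 0.527]
wrist_force: [-0.3, -0.7, -3.0]
opening: 0.288
```

Emit:
step_arm:
  motion:
    - [0.5, 0, 0, 0, 0, 0, 255]
    - [1, 0, 0, 0, 0, 0, 255]
    - [1.5, 0, 0, 0, 0, 0, 255]
    - [2, 0, 0, 0, 0, 0, 255]
    - [2, 0, 0, 0, 0, 0, 255]

```text
time_s: 12.58
eef_pos: [0.6119, 0.0597, 0.0962]
eef_rot: [0.471, 0.527, 0.471, -0.527]
wrist_force: [-1.9, 0.2, 4.8]
opening: 0.286
```

Emit:
step_arm:
  motion:
    - [0.5, 0, 0, 0, 0, 0, 255]
    - [1, 0, 0, 0, 0, 0, 255]
    - [1, 0, 0, 0, 0, 0, 255]
    - [1, 0, 0, 0, 0, 0, 255]

```text
time_s: 13.08
eef_pos: [0.6119, 0.0597, 0.0948]
eef_rot: [0.471, 0.527, 0.471, -0.527]
wrist_force: [-2.9, 0.8, 4.0]
opening: 0.287
```

Emit:
step_arm:
  motion:
    - [0.5, 0, 0, 0, 0, 0, 255]
    - [1, 0, 0, 0, 0, 0, 255]
    - [1, 0, 0, 0, 0, 0, 255]
    - [1, 0, 0, 0, 0, 0, 255]

```text
time_s: 13.58
eef_pos: [0.6119, 0.0597, 0.0937]
eef_rot: [0.471, 0.527, 0.471, -0.527]
wrist_force: [-1.9, 0.7, 2.2]
opening: 0.283
```

Emit:
step_arm:
  motion:
    - [0.5, 0, 0, 0, 0, 0, 255]
    - [0.8, 0, 0, 0, 0, 0, 255]
    - [0.8, 0, 0, 0, 0, 0, 255]

```text
time_s: 13.95
eef_pos: [0.6119, 0.0597, 0.093]
eef_rot: [0.471, 0.527, 0.471, -0.527]
wrist_force: [-1.3, -0.3, 2.3]
opening: 0.28
```

Emit:
step_arm:
  motion:
    - [0.4, 0, 0, 0, 0, 0, 255]
    - [0.6, 0, 0, 0, 0, 0, 255]
    - [0.6, 0, 0, 0, 0, 0, 255]

```text
time_s: 14.32
eef_pos: [0.6119, 0.0597, 0.0924]
eef_rot: [0.471, 0.527, 0.471, -0.527]
wrist_force: [-1.2, 1.1, 3.0]
opening: 0.281
```

Emit:
step_arm:
  motion:
    - [0.3, 0, 0, 0, 0, 0, 255]
    - [0.6, 0, 0, 0, 0, 0, 255]
    - [0.6, 0, 0, 0, 0, 0, 255]

```text
time_s: 14.7
eef_pos: [0.6119, 0.0597, 0.0918]
eef_rot: [0.471, 0.527, 0.471, -0.527]
wrist_force: [-1.9, 0.2, 3.7]
opening: 0.28
```

Emit:
step_arm:
  motion:
    - [0.3, 0, 0, 0, 0, 0, 255]
    - [0.6, 0, 0, 0, 0, 0, 255]
    - [0.6, 0, 0, 0, 0, 0, 255]

```text
time_s: 15.08
eef_pos: [0.6119, 0.0597, 0.0912]
eef_rot: [0.471, 0.527, 0.471, -0.527]
wrist_force: [-0.9, 0.5, 3.2]
opening: 0.283
```

Emit:
step_arm:
  motion:
    - [0.3, 0, 0, 0, 0, 0, 255]
    - [0.6, 0, 0, 0, 0, 0, 255]
    - [0.6, 0, 0, 0, 0, 0, 255]

```text
time_s: 15.45
eef_pos: [0.6119, 0.0597, 0.0908]
eef_rot: [0.471, 0.527, 0.471, -0.527]
wrist_force: [-1.9, 0.4, 4.1]
opening: 0.28
```

Emit:
step_arm:
  motion:
    - [0.3, 0, 0, 0, 0, 0, 255]
    - [0.6, 0, 0, 0, 0, 0, 255]
    - [0.6, 0, 0, 0, 0, 0, 255]

```text
time_s: 15.82
eef_pos: [0.6119, 0.0597, 0.0907]
eef_rot: [0.471, 0.527, 0.471, -0.527]
wrist_force: [-2.9, -0.4, 8.5]
opening: 0.281
```

Emit:
step_arm:
  motion:
    - [0.3, 0, 0, 0, 0, 0, 255]
    - [0.5, 0, 0, 0, 0, 0, 255]
    - [0.5, 0, 0, 0, 0, 0, 255]

```text
time_s: 16.2
eef_pos: [0.612, 0.0597, 0.0907]
eef_rot: [0.471, 0.527, 0.471, -0.527]
wrist_force: [-4.9, 0.8, 10.9]
opening: 0.283
```

Emit:
step_arm:
  motion:
    - [0.3, 0, 0, 0, 0, 0, 255]
    - [0.5, 0, 0, 0, 0, 0, 255]
    - [0.5, 0, 0, 0, 0, 0, 255]

```text
time_s: 16.58
eef_pos: [0.612, 0.0597, 0.0907]
eef_rot: [0.471, 0.527, 0.471, -0.527]
wrist_force: [-4.6, 0.3, 14.1]
opening: 0.281
```

Rigid stop felt at z=0.0907 (about 6 N/mm). Press up to about 21 N and hold.

Emit:
step_arm:
  motion:
    - [0.4, 0, 0, 0, 0, 0, 255]
    - [0.7, 0, 0, 0, 0, 0, 255]
    - [0.7, 0, 0, 0, 0, 0, 255]
    - [0.7, 0, 0, 0, 0, 0, 255]
    - [0.7, 0, 0, 0, 0, 0, 255]
    - [0.7, 0, 0, 0, 0, 0, 255]

```text
time_s: 17.32
eef_pos: [0.6121, 0.0597, 0.0906]
eef_rot: [0.471, 0.527, 0.471, -0.527]
wrist_force: [-6.9, 0.2, 18.3]
opening: 0.28
```

Emit:
step_arm:
  motion:
    - [0.2, 0, 0, 0, 0, 0, 255]
    - [0.2, 0, 0, 0, 0, 0, 255]
    - [0.2, 0, 0, 0, 0, 0, 255]
    - [0.2, 0, 0, 0, 0, 0, 255]
    - [0.2, 0, 0, 0, 0, 0, 255]
    - [0.2, 0, 0, 0, 0, 0, 255]

```text
time_s: 18.08
eef_pos: [0.6121, 0.0597, 0.0906]
eef_rot: [0.471, 0.527, 0.471, -0.527]
wrist_force: [-8.0, -0.1, 20.0]
opening: 0.281
```

Emit:
step_arm:
  motion:
    - [-1, 0, 0, 0, 0, 0, 255]
    - [-2, 0, 0, 0, 0, 0, 255]
    - [-2, 0, 0, 0, 0, 0, 200]
    - [-2, 0, 0, 0, 0, 0, 0]
    - [-2, 0, 0, 0, 0, 0, 0]
    - [-2, 0, 0, 0, 0, 0, 0]
    - [-2, 0, 0, 0, 0, 0, 0]
    - [-2, 0, 0, 0, 0, 0, 0]

```text
time_s: 19.08
eef_pos: [0.6118, 0.0597, 0.09]
eef_rot: [-0.471, -0.527, -0.471, 0.527]
wrist_force: [-0.5, -0.3, -0.2]
opening: 1.002
```

Emit:
step_arm:
  motion:
    - [-10, 0, 0, 0, 0, 0, 0]
    - [-30, 0, 0, 0, 0, 0, 0]
    - [-55, 0, 0, 0, 0, 0, 0]
    - [-75, 0, 0, 0, 0, 0, 0]
    - [-85, 0, 0, 0, 0, 0, 0]
    - [-85, 0, 0, 0, 0, 0, 0]
    - [-85, 0, 0, 0, 0, 0, 0]

```text
time_s: 19.95
eef_pos: [0.6112, 0.0597, 0.1741]
eef_rot: [-0.471, -0.527, -0.472, 0.528]
wrist_force: [0.7, 0.1, -0.1]
opening: 0.998
```

```bash
python3 - <<'E'
from h import *
plan([.6115,.059,.12],83.5)
p,d,i=cap("scene"); cv2.imwrite("pics/s6.png",cv2.resize(p[140:270,220:380],None,fx=4,fy=4)[...,::-1])
P=cloud(d,i).reshape(-1,3); k=P[(np.hypot(P[:,0]-.6115,P[:,1]-.059)<.013)&(P[:,2]>.125)&(P[:,2]<.155)]; print("knob",len(k),k.min(0).round(4),k.max(0).round(4),np.median(k[:,2]))
hsv=cv2.cvtColor(p,cv2.COLOR_RGB2HSV).reshape(-1,3); b=P[(hsv[:,0]>10)&(hsv[:,0]<28)&(hsv[:,1]>120)&(P[:,2]>.095)&(np.hypot(P[:,0]-.6115,P[:,1]-.059)<.09)]
v=(b[:,:2]-[.6115,.059])@np.array([.113,.994])
print([(a,(b[(v>a)&(v<a+5),2].mean()).round(4)) for a in np.array(range(-80,80,5))/1 if 0] or [(a,float(b[(v>a/1e3)&(v<a/1e3+.006),2].mean().round(4)),float(((b[:,:2]-[.6115,.059])@np.array([.994,-.113]))[(v>a/1e3)&(v<a/1e3+.006)].mean().round(4))) for a in(-70,-60,-50,-42,36,44,54,64)])
E
```

```text
psi 83.5 turn [-8.993e+01 -8.000e-02  8.000e-02]
psi 263.5 turn [9.007e+01 8.000e-02 8.000e-02]
shift mm [54.1  0.5  0.7] pos [0.6112 0.0597 0.1741] F [ 0.71  0.15 -0.13] t 19.95 q6 0.016561090784271856
[[-0.002, 0.994, -0.112], [0.0, -0.112, -0.994], [-1.0, -0.002, 0.0]]
knob 115 [0.6009 0.0463 0.1256] [0.6239 0.0711 0.1418] 0.13844233904876002
[(-70, 0.1258, 0.0024), (-60, 0.1244, 0.0011), (-50, 0.1233, 0.0013), (-42, 0.1163, 0.0038), (36, 0.1161, -0.0001), (44, 0.1217, 0.0001), (54, 0.1233, 0.0021), (64, 0.1232, 0.0027)]
```

View pics/s6.png

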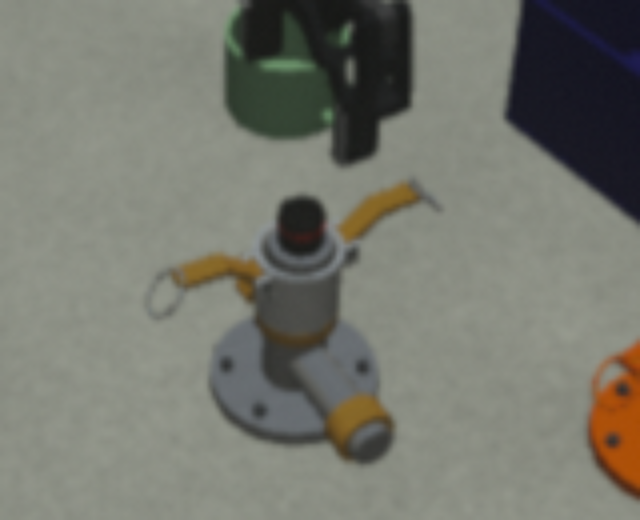

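Adapter is seated (knob top z≈0.14) and the arms are still up. Turn 90° and descend.

Emit:
step_arm:
  motion:
    - [0, 0, 0, -10, 0, 0, 0]
    - [0, 0, 0, -20, 0, 0, 0]
    - [0, 0, 0, -30, 0, 0, 0]
    - [0, 0, 0, -40, 0, 0, 0]
    - [0, 0, 0, -50, 0, 0, 0]
    - [0, 0, 0, -60, 0, 0, 0]
    - [0, 0, 0, -70, 0, 0, 0]
    - [0, 0, 0, -80, 0, 0, 0]
    - [0, 0, 0, -90, 0, 0, 0]
    - [0, 0, 0, -90, 0, 0, 0]

```text
time_s: 21.25
eef_pos: [0.6113, 0.0597, 0.1741]
eef_rot: [0.705, 0.04, 0.707, -0.04]
wrist_force: [0.1, 0.1, 0.3]
opening: 1.001
```

Emit:
step_arm:
  motion:
    - [15, 0, 0, 0, 0, 0, 0]
    - [35, 0, 0, 0, 0, 0, 0]
    - [55, 0, 0, 0, 0, 0, 0]
    - [67, 0, 0, 0, 0, 0, 0]
    - [70, 0, 0, 0, 0, 0, 0]
    - [70, 0, 0, 0, 0, 0, 0]

```text
time_s: 22.0
eef_pos: [0.612, 0.0597, 0.1052]
eef_rot: [0.706, 0.04, 0.706, -0.04]
wrist_force: [-0.2, 0.5, -0.7]
opening: 0.999
```

```bash
python3 - <<'E'
from h import *
plan([.6115,.059,.088],83.5)
p,d,i=cap("scene");p2,d2,i2=cap("top")
a=cv2.resize(p[150:260,230:340],None,fx=3.6,fy=3.6);b=cv2.resize(p2[150:260,220:330],None,fx=3.6,fy=3.6); cv2.imwrite("pics/s7.png",np.hstack([a,b])[...,::-1])
E
```

```text
psi 83.5 turn [0.07 0.01 0.  ]
psi 263.5 turn [-1.7993e+02 -0.0000e+00  2.0000e-02]
shift mm [17.2 -0.7 -0.5] pos [0.612  0.0597 0.1052] F [-0.21  0.54 -0.66] t 22.0 q6 -1.5541017954516445
[[0.0, 0.112, 0.994], [-0.0, 0.994, -0.112], [-1.0, -0.0, 0.0]]
```

View pics/s7.png

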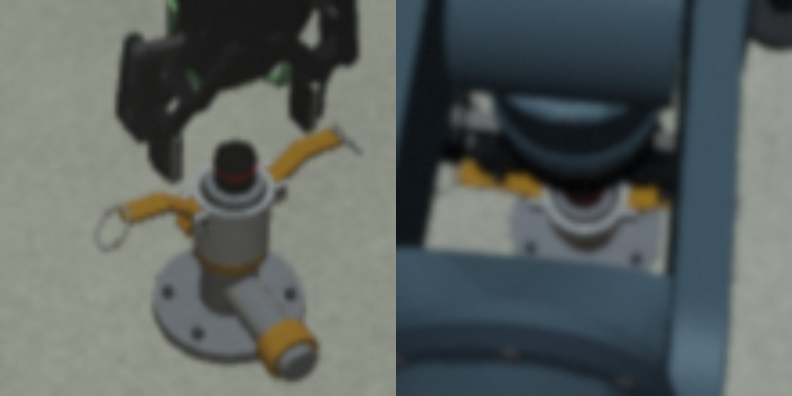

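Both fingers straddle the knob, one above each arm (crop 165,175 and 310,125). Lower to contact.

Emit:
step_arm:
  motion:
    - [3, -0.5, 0, 0, 0, 0, 0]
    - [7, -0.5, 0, 0, 0, 0, 0]
    - [11, -0.5, 0, 0, 0, 0, 0]
    - [14, -0.5, 0, 0, 0, 0, 0]
    - [14, -0.5, 0, 0, 0, 0, 0]

```text
time_s: 22.72
eef_pos: [0.6115, 0.0592, 0.0906]
eef_rot: [0.706, 0.04, 0.706, -0.04]
wrist_force: [-0.5, -0.5, 0.3]
opening: 1.0
```

Emit:
step_arm:
  motion:
    - [1, 0, 0, 0, 0, 0, 0]
    - [2, 0, 0, 0, 0, 0, 0]
    - [3, 0, 0, 0, 0, 0, 0]
    - [4, 0, 0, 0, 0, 0, 0]
    - [5, 0, 0, 0, 0, 0, 0]
    - [5, 0, 0, 0, 0, 0, 0]

```text
time_s: 23.48
eef_pos: [0.6119, 0.0592, 0.0866]
eef_rot: [0.706, 0.04, 0.706, -0.04]
wrist_force: [-2.0, 0.3, 3.8]
opening: 1.0
```

Emit:
step_arm:
  motion:
    - [1, 0, 0, 0, 0, 0, 0]
    - [2, 0, 0, 0, 0, 0, 0]
    - [3, 0, 0, 0, 0, 0, 0]
    - [4, 0, 0, 0, 0, 0, 0]
    - [4, 0, 0, 0, 0, 0, 0]

```text
time_s: 24.1
eef_pos: [0.6125, 0.0588, 0.0852]
eef_rot: [0.707, 0.039, 0.705, -0.04]
wrist_force: [-9.5, -2.0, 19.8]
opening: 0.999
```

```bash
python3 - <<'E'
from h import *
o=ctrl.get_obs(); print(o['wrist_force'],o['torque'],o['eef_pos'])
for n in("scene","top"):
    p,d,i=cap(n);P=cloud(d,i).reshape(-1,3)
    hsv=cv2.cvtColor(p,cv2.COLOR_RGB2HSV).reshape(-1,3); b=P[(hsv[:,0]>10)&(hsv[:,0]<28)&(hsv[:,1]>120)&(P[:,2]>.07)&(np.hypot(P[:,0]-.6115,P[:,1]-.059)<.09)]
    v=(b[:,:2]-[.6115,.059])@np.array([.113,.994])
    print(n,[(a,int(m.sum()),b[m,2].mean().round(4)) for a in(-75,-70,-65,-60,-55,-50,-42,36,44,54,60,65,70,75) for m in[(v>a/1e3)&(v<a/1e3+.005)] if m.any()])
o=ctrl.get_obs(); print(o['wrist_force'],o['torque'])
E
```

```text
[-9.54013755 -2.01942799 19.79309328] [-0.27954204  1.50893343  0.04129124] [0.61246307 0.05878307 0.08520048]
scene [(-75, 4, np.float64(0.1233)), (-70, 11, np.float64(0.1227)), (-65, 12, np.float64(0.1222)), (-60, 12, np.float64(0.1247)), (-55, 9, np.float64(0.1245)), (-50, 3, np.float64(0.1213)), (-42, 6, np.float64(0.1152)), (36, 13, np.float64(0.115)), (44, 7, np.float64(0.1185)), (54, 3, np.float64(0.1254)), (60, 9, np.float64(0.1229)), (65, 9, np.float64(0.1222)), (70, 3, np.float64(0.1225))]
top [(-42, 13, np.float64(0.1398)), (36, 5, np.float64(0.1307)), (44, 2, np.float64(0.1699)), (54, 13, np.float64(0.3147)), (60, 20, np.float64(0.1976)), (65, 7, np.float64(0.1237)), (70, 1, np.float64(0.1231))]
[-9.72327675 -1.30909467 20.36202053] [-0.30729796  1.44507474  0.01046101]
```

Arms have barely moved at about 10 N each. I'll ease on in small steps while relieving the side force.

Emit:
step_arm:
  motion:
    - [0.5, 0, -0.7, 0, 0, 0, 0]
    - [1, 0, -1, 0, 0, 0, 0]
    - [1, 0, -1, 0, 0, 0, 0]

```text
time_s: 24.58
eef_pos: [0.6127, 0.0591, 0.0846]
eef_rot: [0.708, 0.039, 0.704, -0.04]
wrist_force: [-5.5, 0.3, 19.1]
opening: 1.0
```

Emit:
step_arm:
  motion:
    - [0.5, 0, -0.5, 0, 0, 0, 0]
    - [1, 0, -0.5, 0, 0, 0, 0]
    - [1, 0, -0.5, 0, 0, 0, 0]

```text
time_s: 24.95
eef_pos: [0.6127, 0.06, 0.0834]
eef_rot: [0.708, 0.04, 0.704, -0.039]
wrist_force: [-1.9, 3.8, 15.6]
opening: 0.999
```

Emit:
step_arm:
  motion:
    - [0.5, 0, 0, 0, 0, 0, 0]
    - [1, 0, 0, 0, 0, 0, 0]
    - [1.5, 0, 0, 0, 0, 0, 0]
    - [2, 0, 0, 0, 0, 0, 0]
    - [2, 0, 0, 0, 0, 0, 0]

```text
time_s: 25.58
eef_pos: [0.613, 0.061, 0.0816]
eef_rot: [0.708, 0.04, 0.704, -0.039]
wrist_force: [-1.6, 5.9, 17.8]
opening: 1.002
```

```bash
cat > chk.py <<'E'
from h import *
o=ctrl.get_obs(); print(o['time_s'],o['wrist_force'].round(1),o['torque'].round(2),o['eef_pos'].round(4))
p,d,i=cap("scene");P=cloud(d,i).reshape(-1,3)
hsv=cv2.cvtColor(p,cv2.COLOR_RGB2HSV).reshape(-1,3); b=P[(hsv[:,0]>10)&(hsv[:,0]<28)&(hsv[:,1]>120)&(P[:,2]>.055)&(P[:,2]<.14)&(np.hypot(P[:,0]-.6115,P[:,1]-.059)<.09)]
v=(b[:,:2]-[.6115,.059])@np.array([.113,.994])
for s in(-1,1): print("L" if s>0 else "R",[(a,int(m.sum()),float(b[m,2].mean().round(4))) for a in range(30,80,5) for m in[(s*v>a/1e3)&(s*v<a/1e3+.005)] if m.any()])
E
python3 chk.py
```

```text
25.575 [-1.6  5.9 17.8] [1.15 0.33 0.1 ] [0.613  0.061  0.0816]
R [(30, 13, 0.1042), (35, 8, 0.1095), (40, 1, 0.113), (45, 4, 0.1186), (50, 13, 0.1228), (55, 12, 0.1207), (60, 11, 0.1204), (65, 11, 0.1205), (70, 8, 0.1203)]
L [(30, 11, 0.1108), (35, 13, 0.1129), (40, 13, 0.1145), (45, 7, 0.1166), (55, 5, 0.1205), (60, 6, 0.1174), (65, 8, 0.116), (70, 9, 0.1157)]
```

Hand is drifting to +y (right finger on the inner slope). Shift back toward -y while easing down.

Emit:
step_arm:
  motion:
    - [-1, -1, -0.5, 0, 0, 0, 0]
    - [-2, -2, -0.5, 0, 0, 0, 0]
    - [-2, -2.5, -1, 0, 0, 0, 0]
    - [-1, -2.5, -1, 0, 0, 0, 0]
    - [0, -2.5, -1, 0, 0, 0, 0]
    - [1, -2.5, -1, 0, 0, 0, 0]
    - [1, -2.5, -1, 0, 0, 0, 0]

```text
time_s: 26.5
eef_pos: [0.6109, 0.0572, 0.0793]
eef_rot: [0.707, 0.04, 0.704, -0.039]
wrist_force: [0.0, 3.2, 11.2]
opening: 1.0
```

```bash
python3 chk.py
```

```text
26.5 [ 0.   3.2 11.2] [0.51 0.   0.05] [0.6109 0.0572 0.0793]
R [(30, 13, 0.1057), (35, 10, 0.1114), (40, 3, 0.1122), (45, 2, 0.1153), (50, 9, 0.1168), (55, 13, 0.1167), (60, 12, 0.1155), (65, 12, 0.1143), (70, 11, 0.1127), (75, 1, 0.1135)]
L [(30, 13, 0.1098), (35, 12, 0.1126), (40, 10, 0.1144), (50, 6, 0.1234), (55, 7, 0.1176), (60, 8, 0.1174), (65, 7, 0.1161), (70, 8, 0.1152)]
```

Emit:
step_arm:
  motion:
    - [0.7, 0.7, 0, 0, 0, 0, 0]
    - [1.4, 0.7, 0, 0, 0, 0, 0]
    - [2.1, 0.7, 0, 0, 0, 0, 0]
    - [2.8, 0.7, 0, 0, 0, 0, 0]
    - [3.5, 0.7, 0, 0, 0, 0, 0]
    - [3.5, 0.7, 0, 0, 0, 0, 0]

```text
time_s: 27.3
eef_pos: [0.6113, 0.0574, 0.0763]
eef_rot: [0.708, 0.04, 0.704, -0.04]
wrist_force: [-1.5, 0.5, 13.5]
opening: 1.002
```

```bash
python3 chk.py
```

```text
27.3 [-1.5  0.5 13.5] [0.13 0.17 0.  ] [0.6113 0.0574 0.0763]
R [(30, 10, 0.1079), (35, 7, 0.1089), (40, 5, 0.1178), (50, 7, 0.1139), (55, 15, 0.1144), (60, 11, 0.1122), (65, 13, 0.1102), (70, 14, 0.1083)]
L [(30, 8, 0.1103), (35, 12, 0.1107), (40, 8, 0.1123), (50, 4, 0.1182), (55, 4, 0.1154), (60, 10, 0.113), (65, 8, 0.1109), (70, 8, 0.1101), (75, 1, 0.109)]
```

Balanced, with low side force. Continue down.

Emit:
step_arm:
  motion:
    - [0.8, 0, 0, 0, 0, 0, 0]
    - [1.6, 0, 0, 0, 0, 0, 0]
    - [2.4, 0, 0, 0, 0, 0, 0]
    - [3.2, 0, 0, 0, 0, 0, 0]
    - [4, 0, 0, 0, 0, 0, 0]
    - [4.8, 0, 0, 0, 0, 0, 0]
    - [4.8, 0, 0, 0, 0, 0, 0]

```text
time_s: 28.22
eef_pos: [0.6116, 0.0573, 0.0717]
eef_rot: [0.708, 0.04, 0.704, -0.04]
wrist_force: [-0.3, 1.0, 13.5]
opening: 1.004
```

Emit:
step_arm:
  motion:
    - [0.8, 0, 0, 0, 0, 0, 0]
    - [1.6, 0, 0, 0, 0, 0, 0]
    - [2.4, 0, 0, 0, 0, 0, 0]
    - [3.2, 0, 0, 0, 0, 0, 0]
    - [3.2, 0, 0, 0, 0, 0, 0]

```text
time_s: 28.85
eef_pos: [0.6117, 0.0574, 0.0688]
eef_rot: [0.708, 0.04, 0.704, -0.04]
wrist_force: [-0.7, -0.3, 15.4]
opening: 0.999
```

```bash
python3 chk.py
```

```text
28.85 [-0.7 -0.3 15.4] [0.18 0.22 0.  ] [0.6117 0.0574 0.0688]
R [(30, 10, 0.108), (35, 6, 0.1057), (40, 3, 0.1193), (50, 9, 0.1073), (55, 15, 0.1053), (60, 14, 0.1005), (65, 14, 0.0971), (70, 13, 0.0933)]
L [(30, 6, 0.1079), (35, 9, 0.1071), (40, 4, 0.1072), (50, 3, 0.1064), (55, 6, 0.1029), (60, 7, 0.1001), (65, 5, 0.096), (70, 3, 0.0921)]
```

Emit:
step_arm:
  motion:
    - [0.8, 0, 0, 0, 0, 0, 0]
    - [1.6, 0, 0, 0, 0, 0, 0]
    - [2.4, 0, 0, 0, 0, 0, 0]
    - [3.2, 0, 0, 0, 0, 0, 0]
    - [4, 0, 0, 0, 0, 0, 0]
    - [4.8, 0, 0, 0, 0, 0, 0]
    - [4.8, 0, 0, 0, 0, 0, 0]

```text
time_s: 29.78
eef_pos: [0.6117, 0.0574, 0.064]
eef_rot: [0.708, 0.04, 0.704, -0.04]
wrist_force: [-2.0, 0.2, 15.9]
opening: 0.996
```

Emit:
step_arm:
  motion:
    - [0.8, 0, 0, 0, 0, 0, 0]
    - [1.6, 0, 0, 0, 0, 0, 0]
    - [2.4, 0, 0, 0, 0, 0, 0]
    - [3.2, 0, 0, 0, 0, 0, 0]
    - [3.2, 0, 0, 0, 0, 0, 0]

```text
time_s: 30.4
eef_pos: [0.6118, 0.0573, 0.0611]
eef_rot: [0.708, 0.04, 0.704, -0.04]
wrist_force: [-2.0, -0.4, 17.9]
opening: 1.001
```

```bash
python3 chk.py
```

```text
30.4 [-2.  -0.4 17.9] [0.12 0.34 0.01] [0.6118 0.0573 0.0611]
R [(30, 13, 0.1052), (35, 8, 0.1031), (40, 5, 0.1159), (45, 2, 0.0961), (50, 14, 0.094), (55, 22, 0.0875), (60, 17, 0.0772)]
L [(30, 1, 0.1051), (35, 3, 0.102), (40, 7, 0.0998), (45, 4, 0.0927), (50, 3, 0.0856), (55, 2, 0.0776)]
```

Emit:
step_arm:
  motion:
    - [0.6, 0, 0, 0, 0, 0, 0]
    - [1.2, 0, 0, 0, 0, 0, 0]
    - [1.8, 0, 0, 0, 0, 0, 0]
    - [1.8, 0, 0, 0, 0, 0, 0]

```text
time_s: 30.95
eef_pos: [0.612, 0.0575, 0.0594]
eef_rot: [0.708, 0.04, 0.704, -0.04]
wrist_force: [-2.1, 1.4, 18.0]
opening: 1.0
```

Emit:
step_arm:
  motion:
    - [0.5, 0, 0, 0, 0, 0, 0]
    - [1, 0, 0, 0, 0, 0, 0]
    - [1, 0, 0, 0, 0, 0, 0]

```text
time_s: 31.32
eef_pos: [0.6121, 0.0575, 0.0592]
eef_rot: [0.708, 0.04, 0.704, -0.04]
wrist_force: [-5.0, 0.0, 22.3]
opening: 1.002
```

Emit:
step_arm:
  motion:
    - [0.5, 0, 0, 0, 0, 0, 0]
    - [1, 0, 0, 0, 0, 0, 0]
    - [1, 0, 0, 0, 0, 0, 0]

```text
time_s: 31.7
eef_pos: [0.6122, 0.0574, 0.059]
eef_rot: [0.708, 0.04, 0.704, -0.04]
wrist_force: [-7.4, 0.2, 27.5]
opening: 1.004
```

```bash
python3 chk.py
```

```text
31.7 [-7.4  0.2 27.5] [0.62 1.08 0.13] [0.6122 0.0574 0.059 ]
R [(30, 13, 0.1057), (35, 10, 0.1017), (40, 2, 0.1112), (45, 4, 0.0932), (50, 18, 0.0883), (55, 19, 0.0775), (60, 3, 0.0752)]
L [(35, 4, 0.1), (40, 7, 0.0978), (45, 6, 0.0884), (50, 3, 0.0776), (55, 2, 0.0704)]
```

Stop reached, but the moment (+0.6 Nm) suggests the left arm carries more than the right. I'll tilt slightly so the right finger presses home too.

Emit:
step_arm:
  motion:
    - [-0.5, 0, 0, 0, 0, 0.5, 0]
    - [-0.7, 0, -0.5, 0, 0, 1, 0]
    - [-0.7, 0, -1, 0, 0, 1.5, 0]
    - [-0.7, 0, -1, 0, 0, 1.5, 0]

```text
time_s: 32.25
eef_pos: [0.6122, 0.058, 0.0586]
eef_rot: [0.71, 0.049, 0.702, -0.03]
wrist_force: [1.8, 4.0, 17.6]
opening: 0.997
```

```bash
python3 chk.py
```

```text
32.25 [ 1.8  4.  17.6] [ 0.27 -0.2   0.01] [0.6122 0.058  0.0586]
R [(30, 15, 0.1053), (35, 13, 0.1005), (40, 2, 0.0999), (45, 3, 0.0911), (50, 21, 0.0857), (55, 16, 0.0755)]
L [(30, 1, 0.1077), (35, 5, 0.1012), (40, 8, 0.0976), (45, 3, 0.0872), (50, 3, 0.0777), (55, 2, 0.0711)]
```

Emit:
step_arm:
  motion:
    - [0.3, -0.3, 0, 0, 0, 0.4, 0]
    - [0.5, -0.5, 0, 0, 0, 0.8, 0]
    - [0.5, -0.5, 0, 0, 0, 0.8, 0]

```text
time_s: 32.67
eef_pos: [0.6122, 0.0577, 0.0585]
eef_rot: [0.71, 0.054, 0.702, -0.025]
wrist_force: [0.3, 4.0, 19.7]
opening: 1.0
```

```bash
python3 chk.py
```

```text
32.675 [ 0.3  4.  19.7] [ 0.37 -0.08  0.05] [0.6122 0.0577 0.0585]
R [(30, 16, 0.1043), (35, 12, 0.1009), (40, 2, 0.0988), (50, 19, 0.0854), (55, 17, 0.0766)]
L [(30, 2, 0.1063), (35, 2, 0.1012), (40, 4, 0.0972), (45, 5, 0.0879), (50, 4, 0.0765), (55, 1, 0.0695)]
```

Emit:
step_arm:
  motion:
    - [0.5, -0.3, 0, 0, 0, 0.2, 0]
    - [0.8, -0.5, 0, 0, 0, 0.4, 0]
    - [0.8, -0.5, 0, 0, 0, 0.4, 0]
    - [0.8, -0.5, 0, 0, 0, 0.4, 0]

```text
time_s: 33.22
eef_pos: [0.6124, 0.0575, 0.0584]
eef_rot: [0.71, 0.056, 0.702, -0.022]
wrist_force: [-1.2, 6.7, 24.3]
opening: 1.002
```

```bash
python3 chk.py
```

```text
33.225 [-1.2  6.7 24.3] [0.49 0.28 0.03] [0.6124 0.0575 0.0584]
R [(30, 16, 0.1047), (35, 13, 0.1005), (40, 3, 0.0968), (45, 3, 0.1151), (50, 17, 0.0854), (55, 17, 0.0755)]
L [(30, 1, 0.104), (35, 3, 0.099), (40, 3, 0.0977), (45, 5, 0.0893), (50, 5, 0.0786), (55, 1, 0.0693)]
```

Force rises with neither arm moving, so both are at their stops. Retreat and check.

Emit:
step_arm:
  motion:
    - [-3, 0, 0, 0, 0, 0, 0]
    - [-8, 0, 0, 0, 0, -1, 0]
    - [-20, 0, 0, 0, 0, -2.5, 0]
    - [-45, 0, 0, 0, 0, -2.5, 0]
    - [-75, 0, 0, 0, 0, -2.5, 0]
    - [-110, 0, 0, 0, 0, -2.5, 0]
    - [-140, 0, 0, 0, 0, -2.5, 0]
    - [-140, 0, 0, 0, 0, -2.5, 0]
    - [-140, 0, 0, 0, 0, -2.5, 0]

```text
time_s: 34.4
eef_pos: [0.6064, 0.0504, 0.1918]
eef_rot: [0.705, 0.041, 0.707, -0.039]
wrist_force: [-0.1, 0.5, -0.8]
opening: 1.002
```

```bash
python3 chk.py; python3 - <<'E'
from h import *
p,d,i=cap("scene");p2,d2,i2=cap("top")
a=cv2.resize(p[160:260,245:345],None,fx=4,fy=4);b=cv2.resize(p2[150:250,220:320],None,fx=4,fy=4); cv2.imwrite("pics/s8.png",np.hstack([a,b])[...,::-1])
P=cloud(d,i).reshape(-1,3); k=P[(np.hypot(P[:,0]-.6115,P[:,1]-.059)<.013)&(P[:,2]>.125)&(P[:,2]<.155)]; print("knob",len(k),k.min(0).round(4),k.max(0).round(4),np.percentile(k[:,2],90))
E
```

```text
34.4 [-0.1  0.5 -0.8] [-0.01  0.06 -0.04] [0.6064 0.0504 0.1918]
R [(30, 16, 0.1054), (35, 13, 0.0999), (40, 15, 0.0968), (45, 15, 0.0932), (50, 19, 0.0857), (55, 16, 0.0752)]
L [(30, 1, 0.1087), (35, 5, 0.1011), (40, 6, 0.0957), (45, 9, 0.0907), (50, 5, 0.0753)]
knob 111 [0.6018 0.0465 0.126 ] [0.6242 0.0719 0.1421] 0.14069306375992408
```

View pics/s8.png

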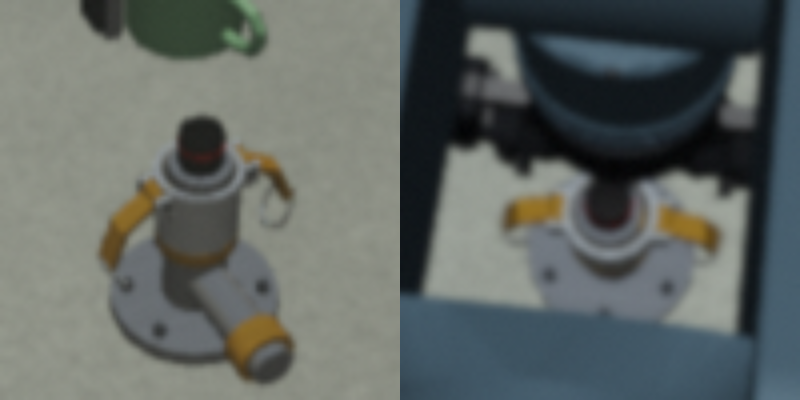

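Both arms are down on either side and the knob sits upright in the coupler. The arm tops measure 97 and 96 mm at 43 mm out, against 98 mm expected when locked. Handing in.

```bash
python3 -c "
from bench import ctrl
print(ctrl.hand_in())"
```

```text
the job is handed in; nothing more can be done
None
```

The adapter is seated in the steel coupler and both brass cam arms are down at their stops. I handed the job in at about 34.5 s of the 67 s allowed; no verdict was given.

- **Pressing:** I felt the seal's rigid stop and held there with about 21–23 N for about 1 s. That figure is the wrist force plus the adapter's weight. Then I let go of the adapter.
- **Cam arms:** I pressed both down together from above. The total vertical force never read above about 28 N. I estimate at most about 19–20 N on one arm, since per-arm force isn't measured directly.
- **Last checks:**
  - The arm tops measured about 97 mm (right) and 96 mm (left) above the counter, 43 mm from the axis; 98 mm is expected when locked.
  - The knob top is at about 141 mm, upright and centred in the coupler.
  - The wrist force is near zero and the gripper is clear of everything.
- **Bystanders:** I didn't measure the cup, tamper and tub again at the end. The hand passed well above them, with no contact felt.

Three things went wrong or disagreed on the way:
- **First grasp missed:** the reported tool point was about 25 mm lower than the real fingertips, so the fingers closed on top of the knob. The adapter didn't move, and I corrected for the offset.
- **Sideways drift:** early in the cam stroke the hand drifted about 2 mm toward the left arm. I moved it back.
- **Right arm lagged:** the left arm reached its stop first, so I tilted the hand slightly to press the right one home. I then pressed until the force rose without either arm moving.

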